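# Third hand: hold the front lip on a book ledge

### The job

We are screwing together a small book ledge, clamped in its jig on the table. Take the longer of the two loose boards, bring it up gently to the front edge of the ledge's deck (the open edge opposite the ledge's back) as its upright front lip, centred so that both its ends are flush with the deck's ends and its lower edge flush with the deck's underside, clear of the table, and press it squarely against that edge with a steady push of about 12 N. Finish while still gripping and pressing it there, so that I can drive the screws; leave the shorter board, the books, the screwdriver and the screw box where they are.

Things in the scene. Friction and masses are not known exactly. Their poses are not given: they have to be found in the camera images.
- lip: longer loose board, light wood, 18 mm thick (its x), 360 mm long (y), 70 mm high (z), about 0.3 kg, at the start standing on its long edge on the table left or right of the jig. Origin: middle of its lower edge (9 mm from either face, 180 mm from either end). Small screw holes 9 mm above the lower edge show on both faces; it is symmetrical, so either face may go to the deck
- short_lip: the shorter loose board, same wood and section (18 mm x 70 mm) but 240 mm long (its y), also standing on its edge, on the other side of the jig; for another ledge, leave alone. Origin: middle of its lower edge.
- ledge: book ledge clamped in its jig, fixed, rigid. Origin: on the table under the middle of the deck's front edge; x level, into the ledge, away from the robot; y along the front edge; z up. Deck x 0 to 130 mm, 360 mm long, 38 to 56 mm above the table. Upright back at x 130 to 148 mm, 123 mm high; behind it a fence and two toggle clamps 160 mm high. Jig base starts 30 mm behind the front edge
- deck_front (a point): middle of the lower corner line of the deck's front edge, 38 mm above the table, axes as the ledge. The deck overhangs freely here. The lip's origin belongs 9 mm in front of this point (x = -9 mm, y = 0, z = 0)
- books: two closed paperbacks lying in a pile, about 115 x 178 mm, 47 mm high, between the robot and the jig; leave alone. Origin: middle of the underside.
- screwdriver: a screwdriver lying on the table between the robot and the jig; leave alone. Origin: on its axis line at the underside.
- screw_box: a shallow grey open box of screws, 85 x 85 mm, 30 mm high, between the robot and the jig; leave alone. Origin: middle of the underside.

How it is judged (in metres and radians):
At the end, for the whole second after the job is handed in: The gripped long board, at rest and off the table, presses on the deck's front edge with 6 to 20 N; lower edge within 5 mm of the deck's underside, ends within 5 mm of its ends, along the edge to 0.035 rad, upright to 0.07 rad, through the last second (contact force between lip and ledge between 6 and 20 N and contact force between the fingers and lip above 3 N and contact force between lip and table below 0.2 N and x of lip in the frame of deck_front between -0.013 and -0.005 m and y of lip in the frame of deck_front between -0.005 and 0.005 m and z of lip in the frame of deck_front between -0.005 and 0.005 m and angle between the y axis of lip and the y axis of ledge, either way round below 0.035 rad and angle between the z axis of lip and the z axis of ledge, either way round below 0.07 rad and linear speed of lip below 0.01 m/s); the arm keeps its last pose, push and grip.
It fails at once if the board is rammed into the ledge or jig (over 40 N) (contact force between lip and ledge above 40 N).
It fails at once if the shorter board is moved more than 20 mm (distance of short_lip from where it was at the start of the episode above 0.02 m).
It fails at once if the books are moved more than 20 mm (distance of books from where it was at the start of the episode above 0.02 m).
It fails at once if the screwdriver is moved more than 20 mm (distance of screwdriver from where it was at the start of the episode above 0.02 m).
It fails at once if the screw box is moved more than 20 mm (distance of screw_box from where it was at the start of the episode above 0.02 m).
It also fails if it takes over 61 s, if anything falls off the work surface, if the arm or the gripper's body presses on something with over 40 N, if the wrist force passes 120 N, or if a joint passes its speed limit or range.

### The arm

A 6-joint arm with a two-finger parallel gripper is mounted at the origin on the work surface. World frame = base frame: x ahead of the robot, y to its left, z up, the work surface at z = 0. Lengths are in mm, angles in rad, forces in N, time in s.
With the tool pointing down it reaches from about 275 to 875 mm from the base axis. Payload 12.5 kg.
Tool frame: the origin (TCP) lies on the centre line of the jaws, within the pads' length; the fingertips stand 17 mm ahead of it and the grasp point (between the pads) lies 2 mm behind it; z points along the fingers, y is the line along which they close (so a half turn about z gives the same grasp; the last joint's range is limited). The gripper opens to 85 mm and grips with 20 to 120 N. Pads are 22 mm wide; open, the fingers measure 114 mm over their backs; the gripper's body (76 mm by 85 mm) begins 54 mm behind the grasp point. The pads swing forward as they close: fully open they stand 13 mm farther back than shut.
Start: joints at [1.202, 0.351, 1.652, -0, 1.139, -0.085], TCP at [153.971, 527.994, 224.49] pointing down, gripper open.
Joint ranges: [-2.75, 2.75], [-0.79, 2.1], [0.01, 2.65], [-1.57, 4.71], [0.07, 3.14], [-2.87, 2.87]. Speed limits (rad/s): [2.22, 2.22, 2.79, 3.14, 3.14, 3.14].

### API

Orientations are given as a rotation vector (axis times angle).
In Python, from bench import * gives the robot as it stands. The module is installed in compiled form; this text tells all that it offers.
- The arm moves only by the tool servo_tool, never from a script. Its argument "moves" is one flat list of numbers, 4 for each row, row after row: the shift along the world's x, y, z in fractions of the full range, 1 being 0.4 m, then the turn about the world's z in fractions of the full range, 1 being 45 degrees. In form: [x, y, z, twist, x, y, z, twist, ...]. A call has exactly 10 rows; each row is the pose to reach, as a shift and turn from the pose commanded when the call began; what a row does not reach only later rows make up. A row lasts 1/10 s, in which the tool goes at most 50 mm and 8.59 degrees, less where a joint would pass 70% of its speed; a pose out of reach is approached as far as the arm can. A call with a gripper value outside its range is refused whole. "fingers" is the opening, from 0 (shut) to 1 (fully open), set as the call begins (left out, the last holds). The fingers move at their own pace and stop on an object; the grip force is fixed at half the most. Time passes only in rows, so rows that repeat a pose let the fingers close, or fill a call up. It gives the time, the measured TCP pose, the force, the opening and the grip force at its end, in the units of the state.
- get_obs(): the state, without advancing time (a new reading comes with each control period).
- capture(name): name is "scene" or "top"; returns a dict with "color" (420x560x3 uint8, red, green, blue), "camera_matrix" (3x3 intrinsics, pixels), "distortion" ([k1, k2, p1, p2, k3] as OpenCV has them; the pictures are not rectified), "R" (3x3) and "t" (3): a world point X has camera coordinates R X + t. Camera axes: x right, y down, z forward; pixel columns grow to the right and rows downward; lengths in mm; the calibration is good to about 2 mm. A picture is of the moment at which its call begins. There is no depth.
- close_job(): hands the job in; it is judged then, once.
Trained networks look in a picture, given as the dict that the camera call returned (one of the last four; its "shot" number tells which), for a name from the list of things; names that differ only in an ending like _2 or _b are one class to them, and where a whole thing is asked for, a point or a joint stands for the part that bears it (a point fixed in the world has none). Each returns a list of dicts, best first, with "confidence" (0 to 1); they miss things now and then, are a little off and sometimes report something else, mostly with a low value. They report only what shows in the picture. A call takes as long as a camera call.
- find_in(picture, target): "centre" ([column, row] in pixels, amid what is visible of it).
The state is a dict: "t": time; "joint_pos": joint angles; "joint_velocities": joint speeds; "effort": joint torques, N m; "tool_pos": TCP position; "ee_rot": TCP orientation; "wrist_force": force on the tool from outside, world axes, zero at the start; "moment": the same for the moment, N m; "opening": finger opening in mm; "finger_force": force on a finger pad.
Only numpy, scipy, OpenCV 4.12 (cv2) and the standard library are available. Lean on these libraries where they do the work, as an engineer would, in place of code of your own. Each camera call takes 0.05 s, during which the arm holds its last target. There are 200 camera calls.

## Working session

There is one attempt and no reset: what is moved stays moved. The work goes in short steps, Python scripts to look and compute and a tool call to move; the robot and the scene stay as the last step left them, time stands still between calls to the robot, and variables do not carry over. Pictures are saved under pics/ and viewed, at most 10 in all, crops included, and the job is handed in when it is done.

Besides the shell and the picture viewer there is one more tool, called after ">>>" by a JSON object that holds its "fn" and its "kwargs", one argument or row to a line. servo_tool: Moves the arm, as the interface text tells. Its arguments: {"type":"object","properties":{"moves":{"type":"array","items":{"type":"number"}},"fingers":{"type":"number"}},"required":["moves"]}

```bash
mkdir -p pics; cat > h.py <<'E'
from bench import *
import numpy as np, cv2
def ray(c,px):
    K=np.array(c["camera_matrix"]);d=np.array(c["distortion"]);R=np.array(c["R"]);t=np.array(c["t"]).ravel()
    u=cv2.undistortPoints(np.array([[px]],float),K,d)[0,0]
    return -R.T@t, R.T@np.array([u[0],u[1],1])
def onz(c,px,z):
    o,v=ray(c,px); return o+v*(z-o[2])/v[2]
def proj(c,X):
    rv=cv2.Rodrigues(np.array(c["R"]))[0]
    return cv2.projectPoints(np.array(X,float).reshape(-1,3),rv,np.array(c["t"],float),np.array(c["camera_matrix"]),np.array(c["distortion"]))[0][:,0]
E
python3 - <<'E'
from h import *
np.set_printoptions(precision=1,suppress=True)
for n in("top","scene"):
    c=capture(n); cv2.imwrite(f"pics/{n}1.png",c["color"][:,:,::-1])
    print(n,-np.array(c["R"]).T@np.array(c["t"]))
    for k in("lip","short_lip","ledge","books","screwdriver","screw_box"):
        for f in find_in(c,k)[:2]: print(k,f["confidence"],f["centre"],onz(c,f["centre"],35))
o=get_obs(); print(o)
E
```

```text
top [ 443.8   10.8 1078.2]
lip 0.6 [158.9, 253.6] [435.4 346.8  35. ]
lip 0.3 [421.1, 239.8] [ 467.6 -370.3   35. ]
short_lip 0.66 [420.2, 240.6] [ 465.4 -367.7   35. ]
ledge 0.74 [291.6, 141.4] [744.6 -17.   35. ]
books 0.81 [228.1, 261.1] [414.6 157.6  35. ]
screwdriver 0.7 [306.2, 252.2] [437.1 -53.7  35. ]
screw_box 0.68 [155.6, 253.5] [435.7 355.9  35. ]
screw_box 0.62 [362.5, 261.9] [ 409.4 -206.3   35. ]
scene [1324.7    3.5 1162.6]
lip 0.59 [407.1, 199.0] [458.2 369.1  35. ]
short_lip 0.86 [151.7, 201.4] [ 487.1 -364.7   35. ]
ledge 0.86 [270.9, 291.4] [762.3 -15.2  35. ]
books 0.8 [331.5, 187.4] [421.3 153.   35. ]
screwdriver 0.66 [260.1, 194.5] [453.5 -55.6  35. ]
screwdriver 0.51 [209.4, 189.2] [ 438.  -204.6   35. ]
screw_box 0.75 [209.3, 191.1] [ 445.1 -204.1   35. ]
{'t': 0.7, 'joint_pos': array([ 1.2,  0.4,  1.7, -0. ,  1.1, -0.1]), 'joint_velocities': array([ 0.,  0.,  0.,  0., -0.,  0.]), 'effort': array([ -0. , -50.6, -29.2,   0. ,   0. ,   0. ]), 'tool_pos': array([154. , 528. , 224.5]), 'ee_rot': array([0.4, 3.1, 0. ]), 'wrist_force': array([-0.2, -0.8,  0.2]), 'moment': array([0.1, 0. , 0.1]), 'finger_force': 0.0, 'opening': 85.46568990656213}
```

View pics/top1.png

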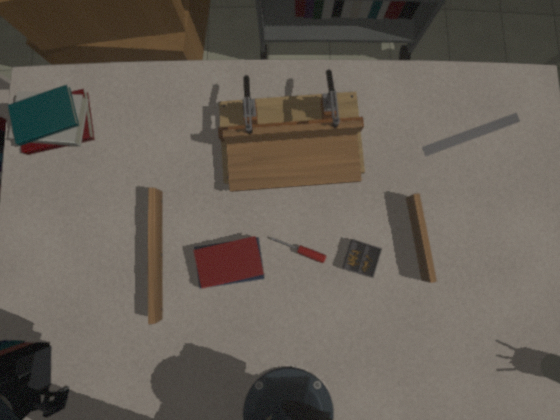

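View pics/scene1.png

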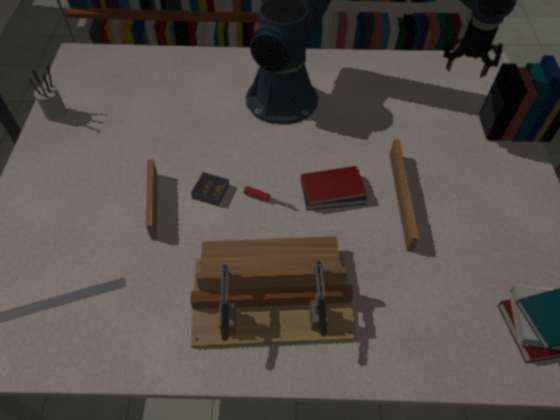

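The top view shows the long board at the left (columns 149–161, rows 188–324). The ledge's front edge runs from (230,190) to (362,182). The books, screwdriver and box lie between the robot and the jig. I'll enlarge for the corners.

```bash
python3 - <<'E'
from h import *
def crop(im,x0,y0,w,h,s):return cv2.resize(im[y0:y0+h,x0:x0+w],None,fx=s,fy=s,interpolation=cv2.INTER_CUBIC)
T=cv2.imread("pics/top1.png");S=cv2.imread("pics/scene1.png")
can=np.zeros((600,800,3),np.uint8)
def put(im,x,y):can[y:y+im.shape[0],x:x+im.shape[1]]=im
put(crop(T,135,180,40,150,4),0,0)          # px=135+X/4, py=180+Y/4
put(crop(S,380,135,45,115,4),165,0)          # px=380+(X-165)/4
put(crop(T,215,165,30,35,8),350,0)      # px=215+(X-350)/8
put(crop(T,345,165,30,35,8),596,0)
put(crop(S,190,230,30,35,8),350,290)
put(crop(S,325,230,30,35,8),596,290)
can=np.clip(can.astype(float)*1.6,0,255).astype(np.uint8)
cv2.imwrite("pics/crop.png",can)
E
```

```text
Traceback (most recent call last):
ValueError: could not broadcast input array from shape (280,240,3) into shape (280,204,3)
```

```bash
python3 - <<'E'
from h import *
def crop(im,x0,y0,w,h,s):return cv2.resize(im[y0:y0+h,x0:x0+w],None,fx=s,fy=s,interpolation=cv2.INTER_CUBIC)
T=cv2.imread("pics/top1.png");S=cv2.imread("pics/scene1.png")
can=np.zeros((600,800,3),np.uint8)
def put(im,x,y):can[y:y+im.shape[0],x:x+im.shape[1]]=im
put(crop(T,135,180,35,150,4),0,0)          # px=135+X/4, py=180+Y/4
put(crop(S,380,135,40,115,4),145,0)          # px=380+(X-145)/4
put(crop(T,218,165,30,35,8),310,0)      # px=218+(X-310)/8 py=165+Y/8
put(crop(T,345,165,30,35,8),555,0)
put(crop(S,190,230,30,35,8),310,290)  # py=230+(Y-290)/8
put(crop(S,325,230,30,35,8),555,290)
can=np.clip(can.astype(float)*1.6,0,255).astype(np.uint8)
cv2.imwrite("pics/crop.png",can)
E
```

```text
(no output)
```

View pics/crop.png

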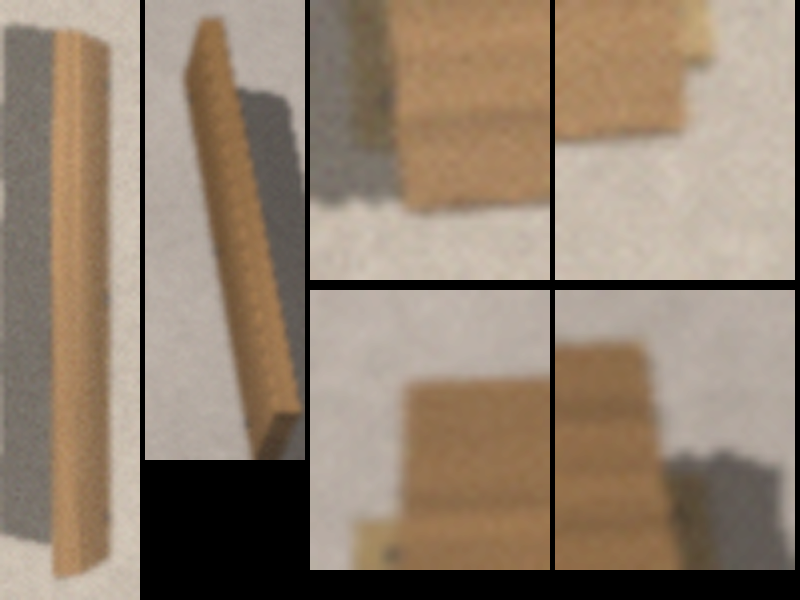

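```bash
cat >> h.py <<'E'
from scipy.optimize import least_squares
def fit(obs,x0):
    "obs: list of (cam, local pt, pixel); pose x,y,yaw"
    def r(p):
        c,s=np.cos(p[2]),np.sin(p[2]);out=[]
        for cam,L,px in obs:
            out+=list(proj(cam,[p[0]+c*L[0]-s*L[1],p[1]+s*L[0]+c*L[1],L[2]])[0]-px)
        return out
    q=least_squares(r,x0,x_scale=[100,100,.1]);return q.x,q.fun.reshape(-1,2)
E
python3 - <<'E'
from h import *
np.set_printoptions(precision=3,suppress=True)
t=capture("top");s=capture("scene")
def m(X,Y,x0,y0,ox,oy,k):return np.array([x0+(X-ox+.5)/k-.5,y0+(Y-oy+.5)/k-.5])
a=lambda X,Y:m(X,Y,135,180,0,0,4)
b=lambda X,Y:m(X,Y,380,135,145,0,4)
# lip local: x right-ish... yaw~0: +y is left in world. long axis along world x => yaw=pi/2 ; local y -> world -x ; local x -> world y
lip=[(t,(9,-180,70),a(54,30)),(t,(9,180,70),a(55,577)),(t,(-9,-180,0),a(108,45)),(t,(-9,180,0),a(108,560)),
 (s,(-9,180,70),b(202,18)),(s,(9,180,70),b(221,18)),(s,(-9,-180,70),b(272,413)),(s,(9,-180,70),b(299,412))]
p,f=fit(lip,[440,347,np.pi/2]);print("lip",p,np.degrees(p[2]));print(f)
led=[(t,(0,180,38),m(409,209,218,165,310,0,8)),(t,(0,-180,38),m(682,131,345,165,555,0,8)),
 (s,(0,-180,56),m(407,381,190,230,310,290,8)),(s,(0,180,56),m(645,345,325,230,555,290,8))]
for o in(led,led[:2],led[2:]):
    p,f=fit(o,[630,0,0]);print("ledge",p,np.degrees(p[2]));print(f)
print(get_obs()["tool_pos"])
E
```

```text
lip [433.188 357.866   1.589] 91.02262924175307
[[-0.348 -0.1  ]
 [-1.149  0.11 ]
 [ 0.822 -0.038]
 [ 0.694 -0.463]
 [-0.845 -0.245]
 [ 0.28  -0.211]
 [ 0.158 -0.266]
 [ 0.256  0.043]]
ledge [618.36  -25.231   0.068] 3.89105966729061
[[-0.357  0.031]
 [-0.369  0.246]
 [-0.689  0.198]
 [-0.015  0.013]]
ledge [618.741 -26.242   0.07 ] 3.986370847287611
[[ 0.019 -0.001]
 [-0.02   0.002]]
ledge [617.904 -24.322   0.067] 3.8132647938019204
[[-0.323 -0.018]
 [ 0.327 -0.045]]
[153.982 527.98  224.488]
```

```bash
cat >> h.py <<'E'
from scipy.spatial.transform import Rotation as Ro
def st():
    o=get_obs();R=Ro.from_rotvec(o["ee_rot"]).as_matrix()
    print("t",o["t"],"pos",o["tool_pos"],"yaw_y",np.degrees(np.arctan2(R[1,1],R[0,1])),"tilt",R[:2,2],"F",o["wrist_force"],"M",o["moment"],"open",o["opening"],"ff",o["finger_force"],"q",o["joint_pos"])
E
python3 -c "
from h import *
np.set_printoptions(precision=3,suppress=True)
st()"
```

```text
t 0.8 pos [153.982 527.98  224.488] yaw_y 73.73998948621939 tilt [ 0. -0.] F [ 0.054 -0.249 -1.078] M [ 0.025  0.041 -0.029] open 85.45449007456739 ff 0.0 q [ 1.202  0.351  1.652 -0.     1.139 -0.085]
```

The manual's scale: shifts go in shares of 0.4 m and turns go in shares of 45 degrees. Converting my numbers, 0.279 m is 0.6975, -0.085 m is -0.2125, 17.3 degrees is 0.3844.

>>> {"fn": "servo_tool", "kwargs": {
  "moves": [0.05,-0.03,0,0.0267,0.15,-0.09,0,0.0889,0.25,-0.15,0,0.1556,0.35,-0.2125,0,0.2222,0.45,-0.275,0,0.2889,0.55,-0.3375,0,0.3333,0.6375,-0.3875,-0.025,0.3844,0.6975,-0.425,-0.075,0.3844,0.6975,-0.425,-0.175,0.3844,0.6975,-0.425,-0.25,0.3844],
  "fingers": 1
}}

```text
t: 1.8
tool_pos: [433.4, 357.0, 122.8]
ee_rot: [0.026, -3.141, 0.0]
wrist_force: [-0.4, -0.3, -0.8]
opening: 85.6
finger_force: 0.0
```

```bash
python3 - <<'E'
from h import *
np.set_printoptions(precision=3,suppress=True)
st(); t=capture("top");s=capture("scene")
can=np.hstack([cv2.resize(t["color"][170:340,110:210],None,fx=3.5,fy=3.5),cv2.resize(s["color"][100:270,340:450],None,fx=3.5,fy=3.5)])
cv2.imwrite("pics/over.png",np.clip(can[:,:,::-1]*1.6,0,255).astype(np.uint8))
E
```

```text
t 1.8 pos [433.411 357.044 122.764] yaw_y 90.9403356805529 tilt [-0. -0.] F [-0.448 -0.281 -0.759] M [ 0.053  0.026 -0.024] open 85.61800060892433 ff 0.0 q [ 0.606  0.496  1.711 -0.     0.935 -0.981]
```

View pics/over.png

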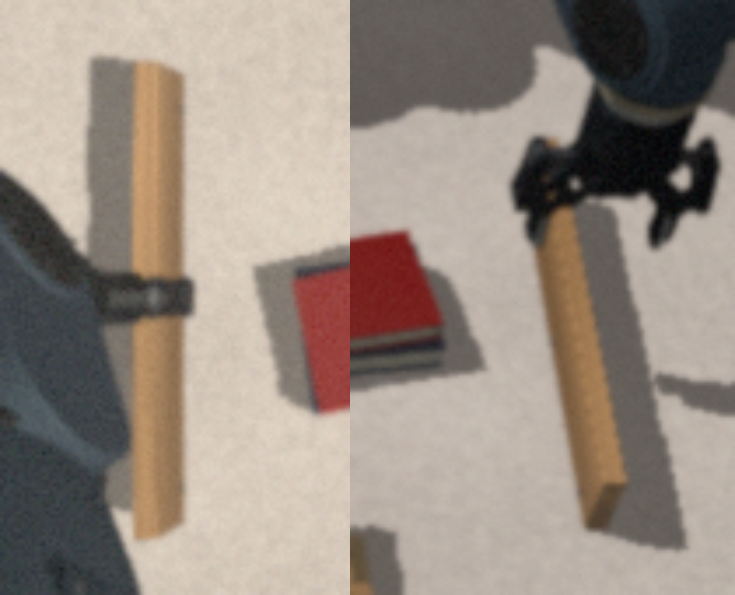

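The open jaws straddle the long board at its middle (board columns 135–185 in the left crop, gripper around row 295). I'll go down and grip.

Scaled: -0.08 m is -0.2, -0.075 m is -0.1875.

>>> {"fn": "servo_tool", "kwargs": {
  "moves": [0,0,-0.025,0,0,0,-0.0625,0,0,0,-0.1,0,0,0,-0.1375,0,0,0,-0.1675,0,0,0,-0.1875,0,0,0,-0.2,0,0,0,-0.2,0,0,0,-0.2,0,0,0,-0.2,0]
}}

```text
t: 2.9
tool_pos: [433.3, 358.2, 45.0]
ee_rot: [-0.029, 3.141, 0.001]
wrist_force: [-0.2, -0.4, -0.2]
opening: 85.6
finger_force: 0.0
```

>>> {"fn": "servo_tool", "kwargs": {
  "moves": [0,0,0,0,0,0,0,0,0,0,0,0,0,0,0,0,0,0,0,0,0,0,0,0,0,0,0,0,0,0,0,0,0,0,0,0,0,0,0,0],
  "fingers": 0
}}

```text
t: 3.9
tool_pos: [433.1, 358.2, 44.7]
ee_rot: [-0.028, 3.141, 0.001]
wrist_force: [-1.2, 1.1, 4.8]
opening: 16.6
finger_force: 59.5
```

```bash
python3 -c "
from h import *
np.set_printoptions(precision=3,suppress=True)
st()"
```

```text
t 3.9 pos [433.092 358.151  44.671] yaw_y 91.03657776467648 tilt [0. 0.] F [-1.162  1.144  4.837] M [ 0.245  0.166 -0.002] open 16.627854450710824 ff 59.52665090560913 q [ 0.608  0.616  1.747  0.     0.778 -0.981]
```

Scaled: 0.11 m is 0.275, 0.107 m is 0.2675.

>>> {"fn": "servo_tool", "kwargs": {
  "moves": [0,0,0.01,0,0,0,0.03,0,0,0,0.0625,0,0,0,0.1,0,0,0,0.1375,0,0,0,0.175,0,0,0,0.2125,0,0,0,0.245,0,0,0,0.2675,0,0,0,0.275,0]
}}

```text
t: 4.9
tool_pos: [433.2, 358.2, 155.8]
ee_rot: [-0.029, 3.14, 0.001]
wrist_force: [0.3, -0.5, -2.6]
opening: 16.4
finger_force: 58.6
```

Scaled: -0.19 m is -0.475, 0.029 m is 0.0725, -43 degrees is -0.9556.

>>> {"fn": "servo_tool", "kwargs": {
  "moves": [0.005,-0.0125,0,-0.0222,0.015,-0.04,0,-0.0889,0.0325,-0.0875,0,-0.1778,0.0525,-0.145,0,-0.2889,0.0725,-0.2,0,-0.4,0.0925,-0.255,0,-0.5111,0.115,-0.3125,0,-0.6222,0.135,-0.3675,0,-0.7333,0.155,-0.425,0,-0.8444,0.175,-0.475,0,-0.9556]
}}

```text
t: 5.9
tool_pos: [502.8, 166.4, 153.8]
ee_rot: [-1.131, -2.93, 0.001]
wrist_force: [0.6, -0.8, -3.3]
opening: 16.3
finger_force: 58.8
```

Scaled: -0.196 m is -0.49, -0.19 m is -0.475, -44.1 degrees is -0.98.

>>> {"fn": "servo_tool", "kwargs": {
  "moves": [0.02,-0.055,0,-0.1111,0.04,-0.11,0,-0.2222,0.0625,-0.1675,0,-0.3333,0.0825,-0.225,0,-0.4444,0.1025,-0.2825,0,-0.5556,0.1225,-0.34,0,-0.6667,0.145,-0.395,0,-0.7778,0.1625,-0.4425,0,-0.8778,0.175,-0.475,0,-0.9556,0.1775,-0.49,0,-0.98]
}}

```text
t: 6.9
tool_pos: [573.9, -29.4, 153.7]
ee_rot: [-2.147, -2.292, 0.001]
wrist_force: [0.3, 0.3, -3.5]
opening: 16.7
finger_force: 58.8
```

Scaled: -0.058 m is -0.145, -0.055 m is -0.1375.

>>> {"fn": "servo_tool", "kwargs": {
  "moves": [0,0,-0.0075,0,0,0,-0.025,0,0,0,-0.05,0,0,0,-0.075,0,0,0,-0.1,0,0,0,-0.125,0,0,0,-0.1375,0,0,0,-0.145,0,0,0,-0.145,0,0,0,-0.145,0]
}}

```text
t: 7.9
tool_pos: [574.2, -28.0, 96.8]
ee_rot: [2.143, 2.296, 0.0]
wrist_force: [0.1, 0.4, -2.9]
opening: 16.6
finger_force: 58.8
```

```bash
python3 - <<'E'
from h import *
np.set_printoptions(precision=3,suppress=True)
st(); t=capture("top");s=capture("scene")
a=cv2.resize(t["color"][160:230,210:380],None,fx=4.6,fy=4.2,interpolation=cv2.INTER_CUBIC)
b=cv2.resize(s["color"][200:270,185:355],None,fx=4.6,fy=4.2,interpolation=cv2.INTER_CUBIC)
cv2.imwrite("pics/pre.png",np.clip(np.vstack([a,b])[:,:,::-1]*1.6,0,255).astype(np.uint8))
E
```

```text
t 7.9 pos [574.187 -28.047  96.78 ] yaw_y 3.9401941303690045 tilt [ 0.001 -0.   ] F [ 0.123  0.366 -2.854] M [ 0.009 -0.011  0.036] open 16.600802226760422 ff 58.77287685871124 q [-0.13   0.553  1.691  0.     0.897 -0.199]
```

View pics/pre.png

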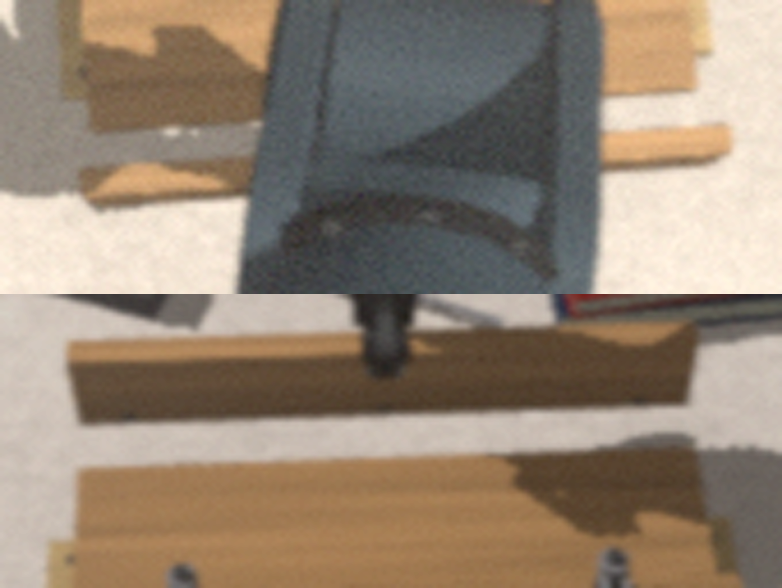

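```bash
python3 - <<'E'
from h import *
np.set_printoptions(precision=3,suppress=True)
t=capture("top");s=capture("scene")
A=lambda X,Y:np.array([210+(X+.5)/4.6-.5,160+(Y+.5)/4.2-.5])
B=lambda X,Y:np.array([185+(X+.5)/4.6-.5,200+(Y-294+.5)/4.2-.5])
z=52
top=[(t,(9,-180,z+70),A(731,125)),(t,(9,180,z+70),A(81,172)),(t,(-9,180,z),A(92,207))]
sc=[(s,(9,-180,z),B(80,423)),(s,(9,180,z),B(688,402)),(s,(9,-180,z+70),B(69,362)),(s,(9,180,z+70),B(697,340))]
for n,o in(("both",top+sc),("top",top),("scene",sc)):
    p,f=fit(o,[574,-28,.07]);print(n,p,np.degrees(p[2]));print(f)
lt=[(t,(0,180,38),A(92,131)),(t,(0,-180,38),A(695,92))]
ls=[(s,(0,-180,56),B(78,468)),(s,(0,180,56),B(695,447))]
for n,o in(("Lboth",lt+ls),("Ltop",lt),("Lscene",ls)):
    p,f=fit(o,[618,-25,.07]);print(n,p,np.degrees(p[2]))
E
```

```text
both [572.714 -28.613   0.069] 3.9757591728503257
[[-0.315  0.08 ]
 [-1.213 -0.449]
 [ 0.598  1.198]
 [-0.311  0.181]
 [-0.216  0.515]
 [-1.048 -0.224]
 [ 0.541  0.283]]
top [573.245 -29.463   0.067] 3.840314712318019
[[ 0.036  0.036]
 [-0.875 -0.829]
 [ 0.897  0.843]]
scene [571.955 -27.921   0.074] 4.215603548846339
[[-0.021  0.184]
 [ 0.005  0.062]
 [-0.746 -0.22 ]
 [ 0.771 -0.179]]
Lboth [617.618 -25.354   0.068] 3.8785165904140646
Ltop [617.738 -26.117   0.066] 3.7603382438172877
Lscene [617.471 -24.59    0.071] 4.066557833819921
```

Scaled: 0.028 m is 0.07, -0.014 m is -0.035.

>>> {"fn": "servo_tool", "kwargs": {
  "moves": [0,0,-0.0075,0,0,0,-0.02,0,0,0,-0.03,0,0,0,-0.035,0,0.0075,0.0005,-0.035,0,0.0225,0.0015,-0.035,0,0.04,0.0028,-0.035,0,0.055,0.0038,-0.035,0,0.065,0.0045,-0.035,0,0.07,0.0048,-0.035,0]
}}

```text
t: 9.1
tool_pos: [602.4, -26.0, 82.5]
ee_rot: [2.144, 2.297, 0.0]
wrist_force: [0.8, -0.0, -3.2]
opening: 17.1
finger_force: 58.8
```

>>> {"fn": "servo_tool", "kwargs": {
  "moves": [0.0013,0,0,0,0.0025,0,0,0,0.0038,0.0003,0,0,0.005,0.0003,0,0,0.0063,0.0005,0,0,0.0075,0.0005,0,0,0.0088,0.0005,0,0,0.01,0.0008,0,0,0.0113,0.0008,0,0,0.0125,0.0008,0,0]
}}

```text
t: 10.1
tool_pos: [606.9, -25.8, 82.4]
ee_rot: [-2.143, -2.297, 0.0]
wrist_force: [-2.0, -0.5, -3.4]
opening: 16.8
finger_force: 58.9
```

Scaled: 0.001 m is 0.0025, 0.0009 m is 0.0023.

>>> {"fn": "servo_tool", "kwargs": {
  "moves": [0.0003,0,0,0,0.0005,0,0,0,0.0008,0,0,0,0.001,0,0,0,0.0013,0,0,0,0.0015,0,0,0,0.0018,0,0,0,0.002,0.0003,0,0,0.0023,0.0003,0,0,0.0025,0.0003,0,0]
}}

```text
t: 11.1
tool_pos: [607.3, -25.8, 82.3]
ee_rot: [-2.143, -2.296, 0.002]
wrist_force: [-6.4, -0.6, 0.7]
opening: 16.7
finger_force: 59.2
```

Scaled: 0.0006 m is 0.0015, 0.0005 m is 0.0013.

>>> {"fn": "servo_tool", "kwargs": {
  "moves": [0.0003,0,0,0,0.0005,0,0,0,0.0008,0,0,0,0.001,0,0,0,0.0013,0,0,0,0.0015,0,0,0,0.0015,0,0,0,0.0015,0,0,0,0.0015,0,0,0,0.0015,0,0,0]
}}

```text
t: 12.1
tool_pos: [607.4, -25.7, 82.2]
ee_rot: [-2.142, -2.295, 0.003]
wrist_force: [-7.7, -0.7, 1.9]
opening: 16.9
finger_force: 59.3
```

```bash
python3 - <<'E'
from h import *
np.set_printoptions(precision=3,suppress=True)
st(); t=capture("top");s=capture("scene");st()
a=cv2.resize(t["color"][160:230,210:380],None,fx=4.6,fy=4.2,interpolation=cv2.INTER_CUBIC)
b=cv2.resize(s["color"][200:270,185:355],None,fx=4.6,fy=4.2,interpolation=cv2.INTER_CUBIC)
cv2.imwrite("pics/fin.png",np.clip(np.vstack([a,b])[:,:,::-1]*1.6,0,255).astype(np.uint8))
E
```

```text
t 12.1 pos [607.374 -25.741  82.177] yaw_y 3.9454846903527265 tilt [-0.003  0.   ] F [-7.748 -0.681  1.882] M [-0.133  1.836  0.115] open 16.893068614283337 ff 59.30497884750366 q [-0.119  0.626  1.603 -0.     0.916 -0.187]
t 12.2 pos [607.374 -25.728  82.197] yaw_y 3.946095010867387 tilt [-0.003  0.   ] F [-8.451 -0.232  1.408] M [-0.186  1.837  0.171] open 16.88145604774404 ff 59.30545270442963 q [-0.119  0.626  1.603 -0.     0.916 -0.187]
```

View pics/fin.png

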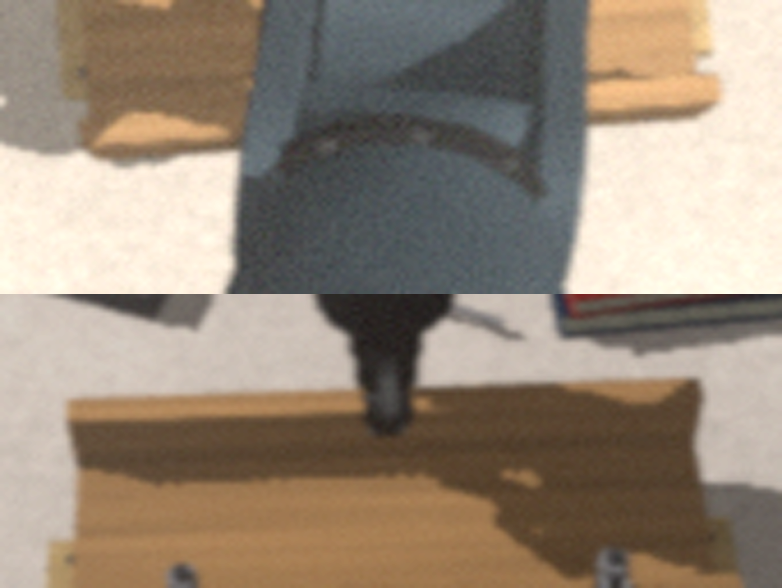

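Scaled: 0.0012 m is 0.003, 0.0011 m is 0.0028.

>>> {"fn": "servo_tool", "kwargs": {
  "moves": [0.0003,0,0,0,0.0005,0,0,0,0.0008,0,0,0,0.0013,0,0,0,0.0015,0,0,0,0.002,0,0,0,0.0025,0,0,0,0.0028,0,0,0,0.003,0,0,0,0.003,0,0,0]
}}

```text
t: 13.2
tool_pos: [607.6, -25.7, 82.0]
ee_rot: [-2.141, -2.294, 0.006]
wrist_force: [-14.1, -0.6, 3.4]
opening: 16.7
finger_force: 59.7
```

>>> {"fn": "servo_tool", "kwargs": {
  "moves": [0,0,0,0,0,0,0,0,0,0,0,0,0,0,0,0,0,0,0,0,0,0,0,0,0,0,0,0,0,0,0,0,0,0,0,0,0,0,0,0]
}}

```text
t: 14.2
tool_pos: [607.6, -25.7, 82.0]
ee_rot: [-2.141, -2.294, 0.006]
wrist_force: [-12.1, 0.1, 3.6]
opening: 16.6
finger_force: 59.7
```

```bash
python3 - <<'E'
from h import *
np.set_printoptions(precision=3,suppress=True)
st(); t=capture("top");s=capture("scene");st()
A=lambda X,Y:np.array([210+(X+.5)/4.6-.5,160+(Y+.5)/4.2-.5])
B=lambda X,Y:np.array([185+(X+.5)/4.6-.5,200+(Y-294+.5)/4.2-.5])
# lip pose from the pictures: top rim and right-end top view
o=[(s,(-9,-180,108),B(69,400)),(s,(-9,180,108),B(697,380)),(s,(9,-180,108),B(70,422)),(s,(9,180,108),B(702,400)),(t,(9,-180,108),A(719,75)),(t,(-9,-180,108),A(719,107))]
p,f=fit(o,[608,-26,.07]);print(p,np.degrees(p[2]));print(f)
E
```

```text
t 14.2 pos [607.574 -25.705  81.965] yaw_y 3.948792262850543 tilt [-0.006  0.   ] F [-12.083   0.077   3.6  ] M [-0.214  2.74   0.13 ] open 16.643942914629694 ff 59.67364490032196 q [-0.119  0.627  1.6   -0.001  0.92  -0.187]
t 14.3 pos [607.559 -25.724  81.958] yaw_y 3.9505357097644 tilt [-0.006  0.   ] F [-13.181  -1.104   2.782] M [-0.218  2.677  0.158] open 16.69007422508006 ff 59.67294931411743 q [-0.119  0.627  1.6   -0.001  0.92  -0.187]
[607.663 -25.804   0.065] 3.7121171280978733
[[-0.525 -1.063]
 [ 0.951 -0.584]
 [-1.099 -0.527]
 [ 0.666  0.343]
 [-0.365 -0.25 ]
 [ 0.299 -0.993]]
```

```bash
python3 -c "
from bench import *
print(close_job())"
```

```text
the job is handed in; nothing more can be done
None
```

The job is handed in with the long board still gripped and pressed against the deck's front edge at about 12 N; my last measurements put its ends within about 1 mm of flush and its lower edge about 1 mm low, but no verdict came back.

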